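Open the vacuum at the loaded filter station

ROBOT

A 6-joint arm with a two-finger parallel gripper is mounted at the origin on the work surface. World frame = base frame: x ahead of the robot, y to its left, z up, the work surface at z = 0. Lengths are in m, angles in rad, forces in N, time in s.
With the tool pointing down it reaches from about 0.3 to 0.85 m from the base axis. Payload 4.2 kg.
Tool frame: the origin (TCP) lies midway between the tips of the shut fingers; the grasp point (between the pads) lies manip.grip_point_offset behind it (manip.grip_point_offset is the distance from the TCP to the grasp point, in m); z points along the fingers, y is the line along which they close (so a half turn about z gives the same grasp; the last joint's range is limited). The gripper opens to 91 mm and grips with 3 to 60 N. Pads are 32 mm wide; open, the fingers measure 118 mm over their backs; the gripper's body (76 mm by 178 mm) begins 60 mm behind the grasp point.
Start: joints at [-1.157, 0.32, 1.565, -0, 1.257, -0.02], TCP at [0.242, -0.522, 0.214] pointing down, gripper open.
Joint ranges: [-3.11, 3.11], [-0.84, 2.01], [0.21, 2.61], [-1.34, 4.49], [0.05, 2.63], [-2.56, 2.56]. Speed limits (rad/s): [2.57, 2.57, 3.14, 3.14, 3.14, 3.14].

INTERFACE

Orientations are given as a 3x3 rotation matrix whose columns are the frame's x, y, z axes.
In Python, from workcell import manip gives the robot as it stands.
- The arm moves only by the tool step_arm, never from a script. Its argument "increments" is one flat list of numbers, 5 for each row, row after row: the opening, from 0 (shut) to 1 (fully open), then the shift along the tool's x, y, z in mm, then the turn about the tool's z in rad. A call has 1 to 10 rows; each row is the pose to reach, as a shift and turn from the pose commanded when the call began, along the tool's axes at that moment; what a row does not reach only later rows make up. A row lasts 1/12 s, in which the tool goes at most 41.7 mm and 7.16 degrees, less where a joint would pass 70% of its speed; a pose out of reach is approached as far as the arm can. A call with a gripper value outside its range is refused whole. The fingers move at their own pace and stop on an object; the grip force is fixed at half the most. Time passes only in rows, so rows that repeat a pose let the fingers close. It gives the time, the measured TCP pose, the force, the opening and the grip force at its end, in the units of the state.
- manip.sense(): the state, without advancing time (a new reading comes with each control period).
- manip.capture(name): name is "scene" or "top" or "wrist"; returns a dict with "color" (420x560x3 uint8, blue, green, red), "intrinsics" (3x3 intrinsics, pixels), "dist" ([k1, k2, p1, p2, k3] as OpenCV has them; the pictures are not rectified), "R" (3x3) and "t" (3): a world point X has camera coordinates R X + t; the wrist camera has in their place "tool_from_camera" (4x4, takes a point from camera to tool coordinates, whose origin is the TCP and whose axes are the flange's). Camera axes: x right, y down, z forward; pixel columns grow to the right and rows downward; lengths in m; the calibration is good to about 2 mm. A picture is of the moment at which its call begins: read the wrist's pose just before it. There is no depth.
- manip.sign_off(): hands the job in; it is judged then, once.
The state is a dict: "clock": time; "joints": joint angles; "dq": joint speeds; "joint_efforts": joint torques, N m; "ee_pos": TCP position; "eef_rot": TCP orientation; "ft_force": force on the tool from outside, world axes, zero at the start; "wrist_torque": the same for the moment, N m; "opening": finger opening in m; "grip_force": force on a finger pad.
Only numpy, scipy, OpenCV 4.12 (cv2) and the standard library are available. Lean on these libraries where they do the work, as an engineer would, in place of code of your own. Each camera call takes 0.05 s, during which the arm holds its last target. There are 200 camera calls.

TASK

Three steel vacuum filter blocks stand on the lab bench, and only one of them carries the tall glass funnel. Open that block's valve: press its sprung black knob down, turn it clockwise (seen from above) by 60 degrees to its stop while it is down, then let go so that it springs back up in the open position. Keep the other two blocks' valves shut and do not bump the glass funnel.

Things in the scene. Friction and masses are not known exactly. Their poses are not given: they have to be found in the camera images.
- funnelled_grip (a point): Knob to work, near end of the block (190x90x44 mm, fixed) with the funnel; the 3 blocks stand in any order. Black disc 52 mm across, 8 thick, on it an upright bar 50 long, 14 wide, 34 tall, top 98 mm above the bench; white pointer line at its -x end. Point: on the turning axis, mid-bar, 14 mm below the bar's top, 20 above the disc; moves and turns with the knob. x along the bar, y across, z up.
- funnelled_press (a joint): How far that knob is pressed: 0 = up, 0.009 m = fully down. Sprung: 4 N to start it, 9 N fully down. Interlock: when up it can turn only about 8 degrees from shut; pressed 5 mm or more (aim for 7) it turns freely. It springs up again only within about 8 degrees of shut or of open; in between it stays down.
- funnelled_turn (a joint): How far that knob is turned clockwise seen from above, in rad: 0 = shut, 1.047 (60 degrees) = open, with a hard stop at each; it starts near 0. Turning takes little torque (about 0.03 N m).
- glass_funnel: The glass funnel, an open cup 62 mm across and 90 mm tall, fixed upright on the far end of its block; its axis is 110 mm from the knob's axis. The origin is the centre of its underside, 54 mm above the bench, z up. The other two blocks carry a low bare filter disc and a short rubber stopper there.
- bare_turn (a joint): Turn of the knob on the block with the bare filter disc, rad clockwise: 0 = shut, 1.047 = open; leave it shut.
- stoppered_turn (a joint): Turn of the knob on the block with the rubber stopper, rad clockwise: 0 = shut, 1.047 = open; leave it shut.

How it is judged:
On the way, in this order (a step that is already met when the one before it is completed fails the run):
1. the knob beside the glass funnel is pressed down (by 4.5 mm or more) while still in the shut position (within 17 degrees) (value of joint funnelled_press above 0.0045 m and value of joint funnelled_turn below 0.3 rad), for 0.05 s.
2. it is turned past 45 degrees (value of joint funnelled_turn above 0.785 rad), for 0.1 s.
At the end, for the whole second after the job is handed in: The knob of the block with the glass funnel is turned clockwise to open (60 degrees, within 15 degrees) and has sprung back up (within 2 mm); the other two knobs are still shut (within 20 degrees) (value of joint funnelled_turn above 0.785 rad and value of joint funnelled_press below 0.002 m and value of joint each of bare_turn, stoppered_turn below 0.35 rad); the robot touches nothing.
It fails at once if one of the other two knobs is turned by more than 20 degrees (value of joint any of bare_turn, stoppered_turn above 0.35 rad).
It fails at once if the robot bumps the glass funnel (more than 5 N) (contact force between any of the arm, the fingers and glass_funnel above 5 N).
It also fails if it takes over 32 s, if anything falls off the work surface, if the arm or the gripper's body presses on something with over 40 N, if the wrist force passes 120 N, or if a joint passes its speed limit or range.

## Working session

There is one attempt and no reset: what is moved stays moved. The work goes in short steps, Python scripts to look and compute and a tool call to move; the robot and the scene stay as the last step left them, time stands still between calls to the robot, and variables do not carry over. Pictures are saved under pics/ and viewed, at most 10 in all, crops included, and the job is handed in when it is done.

Besides the shell and the picture viewer there is one more tool, called in YAML: its name, and indented under it one key for each argument. step_arm: Moves the arm, as the interface text tells. Its arguments: {"type":"object","properties":{"increments":{"type":"array"}},"required":["increments"]}

```bash
mkdir -p pics; python3 - <<'E'
from workcell import manip
import cv2, pickle
s=manip.sense(); print(s['clock'],s['ee_pos'],s['eef_rot'],s['opening'],manip.grip_point_offset)
d={}
for n in ("scene","top"):
    d[n]=manip.capture(n); cv2.imwrite(f"pics/{n}0.png",d[n]["color"]); print(n,d[n]["intrinsics"],d[n]["R"],d[n]["t"],d[n]["dist"])
pickle.dump(d,open("d.pkl","wb"))
E
```

```text
0.0 [ 0.24147204 -0.52127747  0.21311631] [[ 9.07379802e-01  4.20311044e-01 -7.22319614e-04]
 [ 4.20311664e-01 -9.07378350e-01  1.62329727e-03]
 [ 2.68725893e-05 -1.77654651e-03 -9.99998422e-01]] 0.09113908990565359 0.0188
scene [[426.41666969   0.         280.94997135]
 [  0.         426.41666969 204.21660549]
 [  0.           0.           1.        ]] [[-0.61707292  0.78673617 -0.01634671]
 [ 0.66134485  0.50724167 -0.55256572]
 [-0.4264317  -0.35178416 -0.83330901]] [ 0.35255888 -0.31644753  1.15003732] [-0.09710837  0.          0.          0.          0.        ]
top [[424.54657715   0.         283.94238967]
 [  0.         424.54657715 210.10160424]
 [  0.           0.           1.        ]] [[-0.11047296 -0.99385869  0.00637365]
 [-0.97110081  0.10657376 -0.21355386]
 [ 0.2115631  -0.02978138 -0.9769105 ]] [0.04100321 0.56569878 0.73562168] [-0.07229624  0.          0.          0.          0.        ]
```

View pics/scene0.png

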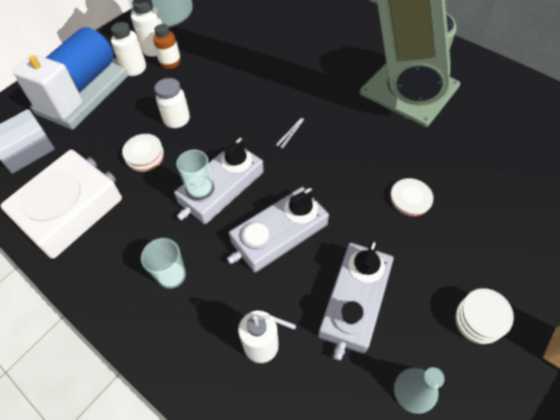

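View pics/top0.png

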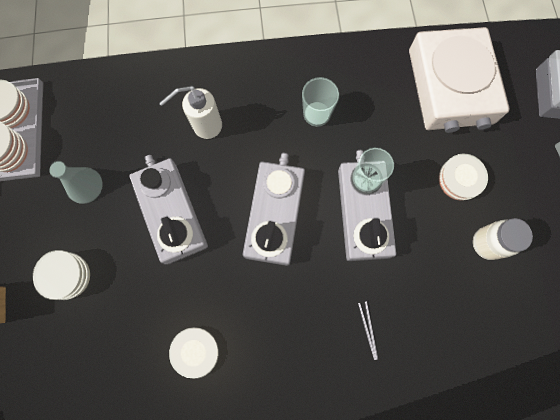

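The funnelled block is rightmost in the top view (knob about 373,235; funnel 372,172). In the scene view its knob is about (236,156). I'll enlarge both.

```bash
python3 - <<'E'
import cv2,pickle,numpy as np
d=pickle.load(open("d.pkl","rb"))
a=d["top"]["color"][200:270,335:405]; b=d["scene"]["color"][125:195,200:270]
f=lambda i:cv2.resize(i,None,fx=5.6,fy=5.6,interpolation=cv2.INTER_CUBIC)
g=lambda i:(255*(i/255.)**.6).astype('uint8')
cv2.imwrite("pics/crop.png",g(np.hstack([f(a),f(b)])))
E
```

```text
(no output)
```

View pics/crop.png

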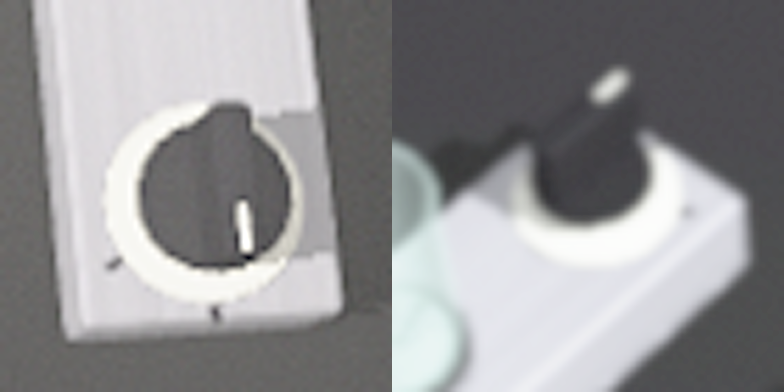

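Top crop (left): pointer line runs (240,203)–(248,252), bar far end (232,106), disc centre about (215,185), and ticks at (215,312) shut and (115,263) open. Scene crop (right): pointer line runs (596,98)–(624,74). Now I'll triangulate.

```bash
cat > h.py <<'E'
import cv2,numpy as np
def ray(c,uv):
    n=cv2.undistortPoints(np.array([[uv]],float),c["intrinsics"],c["dist"])[0,0]
    return -c["R"].T@c["t"], c["R"].T@np.array([n[0],n[1],1.])
def atz(c,uv,z):
    o,r=ray(c,uv); return o+r*(z-o[2])/r[2]
def tri(c1,u1,c2,u2):
    o1,r1=ray(c1,u1);o2,r2=ray(c2,u2)
    s=np.linalg.lstsq(np.c_[r1,-r2],o2-o1,rcond=None)[0]
    p,q=o1+s[0]*r1,o2+s[1]*r2; return (p+q)/2,np.linalg.norm(p-q)
E
python3 - <<'E'
import pickle,numpy as np
from h import *
np.set_printoptions(precision=4,suppress=True)
d=pickle.load(open("d.pkl","rb"));T,S=d["top"],d["scene"]
t=lambda u,v:(335+(u+.5)/5.6-.5,200+(v+.5)/5.6-.5)
s=lambda u,v:(200+(u-392+.5)/5.6-.5,125+(v+.5)/5.6-.5)
print("ptr mid",tri(T,t(244,228),S,s(610,86)))
for n,p in dict(ptr_in=(240,203),ptr_out=(248,252),barfar=(232,106)).items(): print(n,atz(T,t(*p),.098))
for n,p in dict(ptr_in=(596,98),ptr_out=(624,74)).items(): print("S",n,atz(S,s(*p),.098))
for n,p in dict(L=(139,190),R=(292,190),B=(222,270)).items(): print("disc",n,atz(T,t(*p),.064))
for n,p in dict(shut=(215,312),open=(115,263)).items(): print("tick",n,atz(T,t(*p),.045))
print("edge L",atz(T,t(70,335),.044),atz(T,(340,164),.044),"R",atz(T,t(342,315),.044))
E
```

```text
ptr mid (array([ 0.4868, -0.1808,  0.0968]), np.float64(0.0014840065414671757))
ptr_in [ 0.4943 -0.1798  0.098 ]
ptr_out [ 0.4785 -0.18    0.098 ]
barfar [ 0.5255 -0.1822  0.098 ]
S ptr_in [ 0.4957 -0.181   0.098 ]
S ptr_out [ 0.4798 -0.1805  0.098 ]
disc L [ 0.5067 -0.1554  0.064 ]
disc R [ 0.501  -0.2062  0.064 ]
disc B [ 0.4773 -0.1788  0.064 ]
tick shut [ 0.4655 -0.1787  0.045 ]
tick open [ 0.4856 -0.1475  0.045 ]
edge L [ 0.4634 -0.1292  0.044 ] [ 0.6508 -0.1419  0.044 ] R [ 0.4596 -0.2217  0.044 ]
```

step_arm:
  increments: [1,380,-199,0,0.48,1,380,-199,0,0.48,1,380,-199,0,0.48,1,380,-199,0,0.48,1,380,-199,0,0.48,1,380,-199,0,0.48,1,380,-199,0,0.48,1,380,-199,0,0.48,1,380,-199,0,0.48,1,380,-199,0,0.48]

```text
clock: 0.93
ee_pos: [0.4894, -0.1979, 0.2137]
eef_rot: [[0.999, -0.046, -0.001], [-0.046, -0.999, 0.0], [-0.001, -0.0, -1.0]]
ft_force: [0.5, -0.2, 0.4]
opening: 0.091
grip_force: 0.0
```

```bash
python3 - <<'E'
from workcell import manip
import cv2, pickle
for i in range(4): manip.capture("top")
s=manip.sense(); w=manip.capture("wrist"); print(s['clock'],s['ee_pos'],s['joints'],w['tool_from_camera'])
pickle.dump((s,w),open("w1.pkl","wb"))
cv2.imwrite("pics/w1.png",w["color"])
E
```

```text
1.1333 [ 0.48887277 -0.19899203  0.21343714] [-4.07906829e-01  2.46416985e-01  1.67037292e+00 -7.43997712e-04
  1.22599462e+00  1.20647665e+00] [[ 6.74524582e-04 -9.71838309e-01 -2.35647716e-01  6.60734955e-02]
 [ 9.99999746e-01  6.01441646e-04  3.82012521e-04  1.19592918e-04]
 [-2.29526053e-04 -2.35647914e-01  9.71838468e-01 -1.71471585e-01]
 [ 0.00000000e+00  0.00000000e+00  0.00000000e+00  1.00000000e+00]]
```

View pics/w1.png

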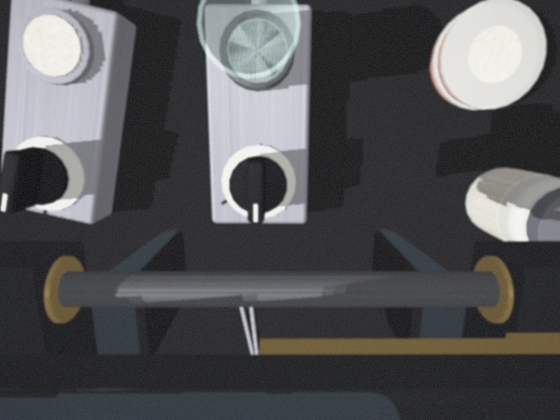

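The wrist view shows the funnelled block centrally, with its knob near (257,183) and the pointer at (256,204–220). I'll enlarge it for a fine fix.

```bash
python3 - <<'E'
import cv2,pickle
s,w=pickle.load(open("w1.pkl","rb"))
i=w["color"][135:235,207:312]
cv2.imwrite("pics/w1c.png",(255*(cv2.resize(i,None,fx=6,fy=6,interpolation=cv2.INTER_CUBIC)/255.)**.5).astype('uint8'))
E
```

```text
(no output)
```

View pics/w1c.png

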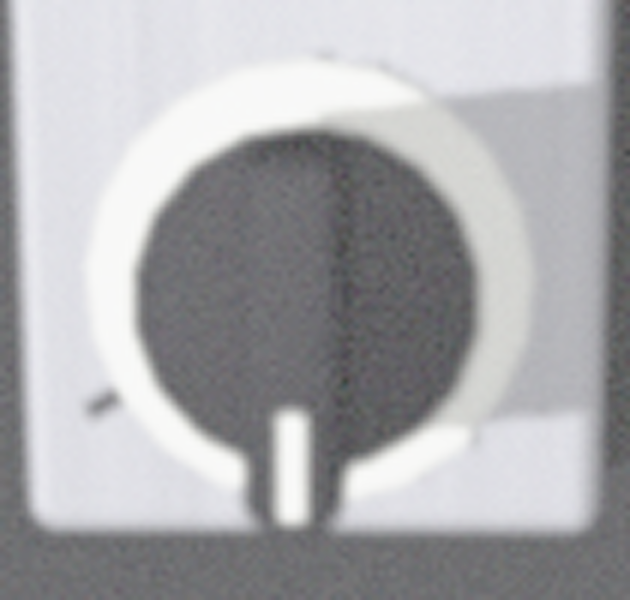

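Crop: pointer (292,410)–(292,527), disc edges L137, R478 (at row 300), top row 130.

```bash
python3 - <<'E'
import pickle,numpy as np
from h import *
np.set_printoptions(precision=4,suppress=True)
s,w=pickle.load(open("w1.pkl","rb"))
M=np.eye(4);M[:3,:3]=s["eef_rot"];M[:3,3]=s["ee_pos"]
C=np.linalg.inv(M@w["tool_from_camera"]);w["R"],w["t"]=C[:3,:3],C[:3,3]
p=lambda u,v:(207+(u+.5)/6-.5,135+(v+.5)/6-.5)
for n,a,z in (("pin",(292,410),.098),("pout",(292,527),.098),("L",(137,300),.064),("R",(478,300),.064),("top",(307,130),.064),("bL",(20,100),.044),("bL2",(35,515),.044),("bR",(605,100),.044),("bR2",(590,515),.044)): 
    X=atz(w,p(*a),z); print(n,X, (M[:3,:3].T@(X-M[:3,3]))*1000)
q=s['ee_pos'];print(s['eef_rot'])
E
```

```text
pin [ 0.4951 -0.1813  0.098 ] [  5.6259 -18.0206 115.4254]
pout [ 0.4792 -0.1803  0.098 ] [-10.291  -18.2447 115.4471]
L [ 0.5053 -0.1572  0.064 ] [ 14.7811 -42.4665 149.4074]
R [ 0.5032 -0.2067  0.064 ] [ 14.8078   7.0846 149.4187]
top [ 0.5287 -0.1833  0.064 ] [ 39.2942 -17.4586 149.3797]
bL [ 0.5334 -0.139   0.044 ] [ 42.1071 -61.8856 169.3657]
bL2 [ 0.4686 -0.1358  0.044 ] [-22.7299 -62.2896 169.454 ]
bR [ 0.5296 -0.2274  0.044 ] [ 42.1527  26.543  169.3859]
bR2 [ 0.4649 -0.2234  0.044 ] [-22.68    25.4114 169.474 ]
[[ 0.9991 -0.0433 -0.0014]
 [-0.0433 -0.9991 -0.0002]
 [-0.0014  0.0002 -1.    ]]
```

step_arm:
  increments: [0.6,14,-18,0,0.01,0.6,14,-18,40,0.01,0.6,14,-18,80,0.01,0.6,14,-18,95,0.01,0.6,14,-18,95,0.01,0.6,14,-18,95,0.01,0.6,14,-18,95,0.01]

```text
clock: 1.77
ee_pos: [0.5043, -0.184, 0.1205]
eef_rot: [[0.998, -0.058, 0.003], [-0.058, -0.998, -0.001], [0.003, 0.001, -1.0]]
ft_force: [-0.8, 0.1, 0.6]
opening: 0.0549
grip_force: 0.0
```

step_arm:
  increments: [0.6,-1,-2,12,0,0.6,-1,-2,24,0,0.6,-1,-2,35,0,0.6,-1,-2,35,0,0.6,-1,-2,35,0,0.6,-1,-2,35,0]

```text
clock: 2.27
ee_pos: [0.5038, -0.1812, 0.0856]
eef_rot: [[0.998, -0.057, 0.003], [-0.057, -0.998, -0.001], [0.003, 0.001, -1.0]]
ft_force: [0.2, -0.2, 0.3]
opening: 0.0545
grip_force: 0.0
```

```bash
python3 - <<'E'
from workcell import manip
import cv2
s=manip.sense(); w=manip.capture("wrist"); print(s['clock'],s['ee_pos'],s['joints'],s['ft_force'])
cv2.imwrite("pics/w2.png",(255*(w["color"]/255.)**.6).astype('uint8'))
E
```

```text
2.2667 [ 0.50377751 -0.18119207  0.08562422] [-3.66694108e-01  3.72691139e-01  1.84106985e+00 -9.70671233e-05
  9.24449700e-01  1.26078926e+00] [ 0.19334159 -0.20508666  0.30952241]
```

View pics/w2.png

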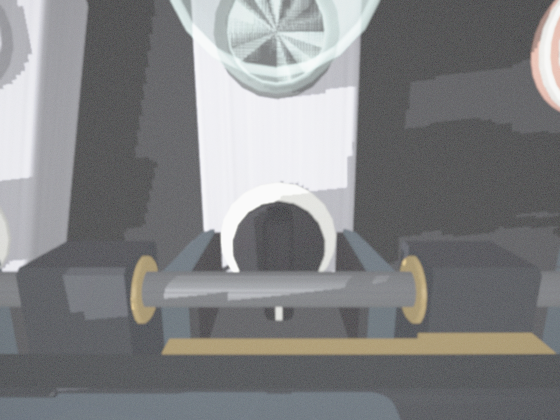

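Wrist view: the bar (pointer at 279,313) sits midway between the fingers (213 and 345), so I'll grip.

step_arm:
  increments: [0,0,0,0,0,0,0,0,0,0,0,0,0,0,0,0,0,0,0,0,0,0,0,0,0,0,0,0,0,0,0,0,0,0,0,0,0,0,0,0]

```text
clock: 2.98
ee_pos: [0.5027, -0.1809, 0.084]
eef_rot: [[0.998, -0.056, -0.0], [-0.056, -0.998, -0.001], [-0.0, 0.001, -1.0]]
ft_force: [-0.3, -1.9, -0.1]
opening: 0.0138
grip_force: 30.0
```

Gripped 14 mm bar. Press.

step_arm:
  increments: [0,0,0,2,0,0,0,0,4,0,0,0,0,6,0,0,0,0,7.5,0,0,0,0,7.5,0,0,0,0,7.5,0,0,0,0,7.5,0,0,0,0,7.5,0]

```text
clock: 3.65
ee_pos: [0.5027, -0.1809, 0.0772]
eef_rot: [[0.998, -0.056, 0.0], [-0.056, -0.998, -0.001], [0.0, 0.001, -1.0]]
ft_force: [-3.0, -2.1, 6.6]
opening: 0.0138
grip_force: 30.0
```

step_arm:
  increments: [0,0,0,0.7,0.08,0,0,0,0.7,0.19,0,0,0,0.7,0.3,0,0,0,0.7,0.41,0,0,0,0.7,0.52,0,0,0,0.7,0.52]

```text
clock: 4.15
ee_pos: [0.5029, -0.1804, 0.0766]
eef_rot: [[0.836, -0.548, 0.001], [-0.548, -0.836, -0.0], [0.001, -0.0, -1.0]]
ft_force: [-2.4, -0.1, 8.1]
opening: 0.0136
grip_force: 30.0
```

step_arm:
  increments: [0,0,0,0,0.1,0,0,0,0,0.21,0,0,0,0,0.32,0,0,0,0,0.43,0,0,0,0,0.52,0,0,0,0,0.52,0,0,0,0,0.52,0,0,0,0,0.52]

```text
clock: 4.82
ee_pos: [0.5032, -0.1802, 0.0767]
eef_rot: [[0.457, -0.89, 0.002], [-0.89, -0.457, 0.0], [0.0, -0.002, -1.0]]
ft_force: [-0.6, 0.7, 8.0]
opening: 0.0137
grip_force: 30.0
```

```bash
python3 - <<'E'
from workcell import manip
s=manip.sense(); print(s['clock'],s['ee_pos'],s['joints'],s['ft_force'],s['wrist_torque'])
E
```

```text
4.8167 [ 0.50324954 -0.18015022  0.07666036] [-3.65834298e-01  3.82974776e-01  1.85206174e+00  1.12798261e-03
  9.05237725e-01  2.30082625e+00] [-0.64513611  0.7160914   8.00767349] [ 0.29356616  0.29105941 -0.03677179]
```

step_arm:
  increments: [0,0,0,0,0.03,0,0,0,-2,0.03,0,0,0,-5,0.02,0,0,0,-7.5,0.01,0,0,0,-7.5,0.01,0,0,0,-7.5,0.01]

```text
clock: 5.32
ee_pos: [0.5032, -0.1802, 0.0834]
eef_rot: [[0.449, -0.894, 0.001], [-0.894, -0.449, 0.0], [0.0, -0.001, -1.0]]
ft_force: [1.0, 2.0, 4.2]
opening: 0.0138
grip_force: 30.0
```

Release (opening partly), then rise.

step_arm:
  increments: [0.4,0,0,0,0,0.5,0,0,0,0,0.5,0,0,0,0,0.5,0,0,0,0,0.5,0,0,-20,0,0.5,0,0,-50,0,0.5,0,0,-90,0,0.5,0,0,-125,0,0.5,0,0,-125,0,0.5,0,0,-125,0]

```text
clock: 6.15
ee_pos: [0.5038, -0.181, 0.2103]
eef_rot: [[0.448, -0.894, 0.005], [-0.894, -0.448, -0.002], [0.004, -0.003, -1.0]]
ft_force: [0.9, -0.1, -0.2]
opening: 0.0457
grip_force: 0.0
```

step_arm:
  increments: [0.5,-36,0,0,0,0.5,-70,0,0,0,0.5,-70,0,0,0,0.5,-70,0,0,0]

```text
clock: 6.48
ee_pos: [0.4699, -0.1168, 0.2069]
eef_rot: [[0.45, -0.893, -0.003], [-0.893, -0.45, 0.0], [-0.002, 0.002, -1.0]]
ft_force: [1.0, -0.4, 0.0]
opening: 0.0455
grip_force: 0.0
```

```bash
python3 - <<'E'
from workcell import manip
import cv2,numpy as np
s=manip.sense(); print(s['clock'],s['ee_pos'],s['ft_force'],s['opening'])
f=lambda i:(255*(cv2.resize(i,None,fx=4,fy=4,interpolation=cv2.INTER_CUBIC)/255.)**.6).astype('uint8')
a=manip.capture("top")["color"][180:280,325:425]; b=manip.capture("scene")["color"][110:210,180:280]
cv2.imwrite("pics/end.png",np.hstack([f(a),f(b)]))
E
```

```text
6.4833 [ 0.46992993 -0.11683027  0.20689077] [ 1.02806778 -0.43055141  0.01844682] 0.0455180760266674
```

View pics/end.png

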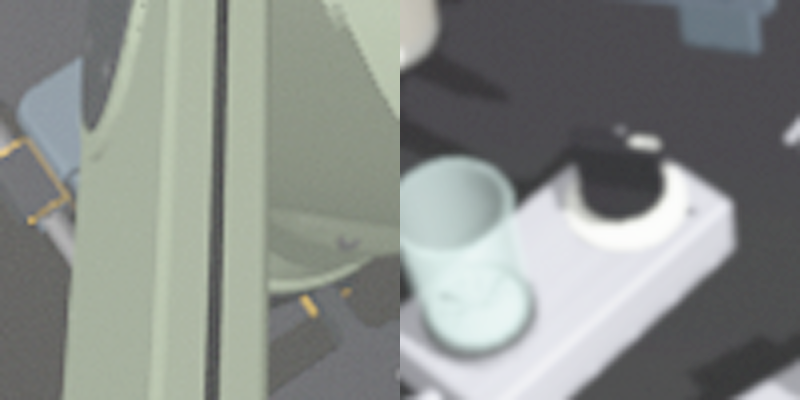

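The scene crop (right) shows the pointer now at (630,141)–(660,143), roughly turned 60°. I'll check its angle and height.

```bash
python3 - <<'E'
import pickle,numpy as np
from h import *
S=pickle.load(open("d.pkl","rb"))["scene"]
s=lambda u,v:(180+(u-400+.5)/4-.5,110+(v+.5)/4-.5)
for z in (.098,.09):
    a,b=atz(S,s(630,141),z),atz(S,s(660,143),z); print(z,a,b,np.degrees(np.arctan2(*(a-b)[1::-1])))
for yaw in (-1.107,-.96):
  for z in (.098,.09):
    x=np.array([np.cos(yaw),np.sin(yaw),0]);c=np.array([.5032,-.1805,z])
    p=cv2.projectPoints(np.array([c-8*x/1e3,c-24*x/1e3]),cv2.Rodrigues(S["R"])[0],S["t"],S["intrinsics"],S["dist"])[0][:,0]
    print(yaw,z,(p-[180,110])*4+[400,0])
E
```

```text
0.098 [ 0.50027668 -0.1737352   0.098     ] [ 0.4915744  -0.15985623  0.098     ] -57.911808790654305
0.09 [ 0.49545091 -0.17907567  0.09      ] [ 0.48664792 -0.16503607  0.09      ] -57.91180879065428
-1.107 0.098 [[629.84586996 139.09730821]
 [658.57046409 143.1907231 ]]
-1.107 0.09 [[631.31360625 148.9209154 ]
 [659.83963291 153.01145266]]
-0.96 0.098 [[630.24918199 137.4650568 ]
 [659.7196616  138.28007809]]
-0.96 0.09 [[631.71284371 147.29288526]
 [660.97753033 148.1136005 ]]
```

The pointer matches the raised position (z = 0.098) and is turned about 57–60°, so I'm handing in.

```bash
python3 -c "
from workcell import manip
print(manip.sign_off())"
```

```text
the job is handed in; nothing more can be done
None
```

I pressed the funnelled block's knob down, turned it about 60° clockwise to open and let it spring back up (angle and height checked in the scene camera), without going near the other two knobs or feeling any bump on the funnel; I handed the job in at about 6.6 s, but sign-off returned no verdict.

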